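# Rescue the full staple box and rack it

### The job

Three closed staple boxes that look the same lie in the cardboard tray of empties, but one of them is still full, and only its weight gives it away. Find the full box and load it lengthways, lying flat between the rails of the blue sloped rack, slid all the way down until it rests against the end stop. Leave the two empties lying flat in the cardboard tray and do not disturb the other things on the worktop.

Things in the scene. Friction and masses are not known exactly. Their poses are not given: they have to be found in the camera images.
- box_a_center (a point): One of three identical closed green card staple boxes, rigid, 42 (own x) x 68 (own y) x 19 (own z) mm, at first flat in the tray; this point is its centre, half-way up. One box is full (260 to 340 g), the other two are all but empty (about 45 g); which one is full changes from start to start and cannot be seen.
- box_b_center (a point): One of three identical closed green card staple boxes, rigid, 42 (own x) x 68 (own y) x 19 (own z) mm, at first flat in the tray; this point is its centre, half-way up. One box is full (260 to 340 g), the other two are all but empty (about 45 g); which one is full changes from start to start and cannot be seen.
- box_c_center (a point): One of three identical closed green card staple boxes, rigid, 42 (own x) x 68 (own y) x 19 (own z) mm, at first flat in the tray; this point is its centre, half-way up. One box is full (260 to 340 g), the other two are all but empty (about 45 g); which one is full changes from start to start and cannot be seen.
- tray: Open cardboard lid used as the tray for empties, fixed, 136 (x) x 356 (y) x 22 mm high, walls and floor 3 mm thick; origin at the centre of its underside, z up. The boxes lie in a row along its y, about 110 mm apart, with their long sides roughly along its x.
- rack_bed: Sloped bed of the blue sheet-metal staple rack, fixed, 96 mm wide, low end towards the robot, top edge 99 mm above the worktop. Origin on the bed's surface at the middle of the end stop's face; x points up the slope (22 degrees; bed 215 mm long from the stop), y across, z square to the bed. Stop: two rubber-faced tabs 24 mm high at x = 0. A box fully home has its centre at x 34, y 0, z 9.5 mm.
- rack_load (a point): Point on the bed's surface, same axes as the bed, at its x = 172 mm: middle of the open plate where a box can be laid lengthways (68 mm along x) from above. Below it two rails 14 mm high guide the box: mouth 75 mm wide at bed x = 130, narrowing to 48 mm at x = 100 and so down to the stop. Friction varies: a released box may slide down by itself, hang up part-way or not start at all.
- calculator: Bystander: desk calculator 125x74x16 mm, loose; origin at the centre of its underside.
- label_roll: Bystander: small roll of white labels, lying on its side, 44x44x30 mm, loose; origin at the centre of its underside.
- box_cutter: Bystander: yellow-green box cutter 25x168x22 mm, loose; origin at the centre of its underside.
- sticky_notes: Bystander: pad of yellow sticky notes 50x50x24 mm, loose; origin at the centre of its underside.
- marker: Bystander: blue-capped marker 17x132x19 mm, loose; origin at the centre of its underside.
- red_clip: Bystander: red bulldog clip 43x41x17 mm, loose; origin at the centre of its underside.

How it is judged (in metres and radians):
At the end, for the whole second after the job is handed in: The full box (over 1.5 N on the rack) lies flat in the rack's channel at the stop: in the bed's frame its centre at x 30-39, |y| < 6, z 6-13 mm, aligned within 0.12 rad; both empties flat (0.1 rad) on the tray's floor, centres inside its walls; all at rest ((((x of box_a_center in the frame of rack_bed between 0.03 and 0.039 m and y of box_a_center in the frame of rack_bed between -0.006 and 0.006 m and z of box_a_center in the frame of rack_bed between 0.006 and 0.013 m and angle between the y axis of box_a_center and the x axis of rack_bed, either way round below 0.12 rad and angle between the z axis of box_a_center and the z axis of rack_bed, either way round below 0.12 rad and contact force between box_a and rack above 1.5 N and linear speed of box_a below 0.01 m/s) and (x of box_b_center in the frame of tray between -0.065 and 0.065 m and y of box_b_center in the frame of tray between -0.175 and 0.175 m and z of box_b_center in the frame of tray between 0.008 and 0.018 m and angle between box_b_center's own z axis and vertical below 0.1 rad and linear speed of box_b below 0.01 m/s) and (x of box_c_center in the frame of tray between -0.065 and 0.065 m and y of box_c_center in the frame of tray between -0.175 and 0.175 m and z of box_c_center in the frame of tray between 0.008 and 0.018 m and angle between box_c_center's own z axis and vertical below 0.1 rad and linear speed of box_c below 0.01 m/s)) or ((x of box_b_center in the frame of rack_bed between 0.03 and 0.039 m and y of box_b_center in the frame of rack_bed between -0.006 and 0.006 m and z of box_b_center in the frame of rack_bed between 0.006 and 0.013 m and angle between the y axis of box_b_center and the x axis of rack_bed, either way round below 0.12 rad and angle between the z axis of box_b_center and the z axis of rack_bed, either way round below 0.12 rad and contact force between box_b and rack above 1.5 N and linear speed of box_b below 0.01 m/s) and (x of box_a_center in the frame of tray between -0.065 and 0.065 m and y of box_a_center in the frame of tray between -0.175 and 0.175 m and z of box_a_center in the frame of tray between 0.008 and 0.018 m and angle between box_a_center's own z axis and vertical below 0.1 rad and linear speed of box_a below 0.01 m/s) and (x of box_c_center in the frame of tray between -0.065 and 0.065 m and y of box_c_center in the frame of tray between -0.175 and 0.175 m and z of box_c_center in the frame of tray between 0.008 and 0.018 m and angle between box_c_center's own z axis and vertical below 0.1 rad and linear speed of box_c below 0.01 m/s)) or ((x of box_c_center in the frame of rack_bed between 0.03 and 0.039 m and y of box_c_center in the frame of rack_bed between -0.006 and 0.006 m and z of box_c_center in the frame of rack_bed between 0.006 and 0.013 m and angle between the y axis of box_c_center and the x axis of rack_bed, either way round below 0.12 rad and angle between the z axis of box_c_center and the z axis of rack_bed, either way round below 0.12 rad and contact force between box_c and rack above 1.5 N and linear speed of box_c below 0.01 m/s) and (x of box_a_center in the frame of tray between -0.065 and 0.065 m and y of box_a_center in the frame of tray between -0.175 and 0.175 m and z of box_a_center in the frame of tray between 0.008 and 0.018 m and angle between box_a_center's own z axis and vertical below 0.1 rad and linear speed of box_a below 0.01 m/s) and (x of box_b_center in the frame of tray between -0.065 and 0.065 m and y of box_b_center in the frame of tray between -0.175 and 0.175 m and z of box_b_center in the frame of tray between 0.008 and 0.018 m and angle between box_b_center's own z axis and vertical below 0.1 rad and linear speed of box_b below 0.01 m/s)))); the robot touches nothing.
It fails at once if a bystander (calculator, label roll, box cutter, sticky notes, marker, red clip) is moved by more than 25 mm (distance of any of calculator, label_roll, box_cutter, sticky_notes, marker, red_clip from where it was at the start of the episode above 0.025 m).
It also fails if it takes over 72 s, if anything falls off the work surface, if the arm or the gripper's body presses on something with over 40 N, if the wrist force passes 120 N, or if a joint passes its speed limit or range.

### The arm

A 6-joint arm with a two-finger parallel gripper is mounted at the origin on a cart in front of the work surface, level with it; the furniture and walls round the work are solid. World frame = base frame: x ahead of the robot, y to its left, z up, the work surface at z = 0. Lengths are in m, angles in degrees, forces in N, time in s.
With the tool pointing down it reaches from about 0.3 to 0.75 m from the base axis. Payload 8.5 kg.
Tool frame: the origin (TCP) lies on the centre line of the jaws, within the pads' length; the fingertips stand 17 mm ahead of it and the grasp point (between the pads) lies 2 mm behind it; z points along the fingers, y is the line along which they close (so a half turn about z gives the same grasp; the last joint's range is limited). The gripper opens to 85 mm and grips with 20 to 120 N. Pads are 22 mm wide; open, the fingers measure 114 mm over their backs; the gripper's body (76 mm by 85 mm) begins 54 mm behind the grasp point. The pads swing forward as they close: fully open they stand 13 mm farther back than shut.
Start: joints at [-85.159, 21.807, 74.336, -0, 83.858, -12.336], TCP at [0.162, -0.525, 0.248] pointing down, gripper open.
Joint ranges: [-178.18, 178.18], [-50.72, 133.34], [12.68, 142.11], [-81.47, 261.47], [9.98, 163.14], [-165.26, 165.26]. Speed limits (degrees/s): [136.94, 136.94, 180, 180, 180, 180].

### API

Orientations are given as a 3x3 rotation matrix whose columns are the frame's x, y, z axes.
In Python, from rig import env gives the robot as it stands.
- The arm moves only by the shell command python3 -m handwheel 'ROWS' [OPENING] [FORCE]. ROWS is JSON, a list that holds one entry, the list of rows, each a list of 4 numbers: the shift along the tool's x, y, z in m, then the turn about the tool's z in rad. In form: [[[x, y, z, roll], ...]]. A call has 1 to 5 rows; each row shifts and turns the commanded pose from where the row before left it, along the tool's axes as they then stand; what a row does not reach is not made up. A row lasts 1/12 s, in which the tool goes at most 41.7 mm and 7.16 degrees, less where a joint would pass 70% of its speed; a pose out of reach is approached as far as the arm can. A call is refused whole if a number of a shift passes 0.0417 or a number of a turn 0.125, either way. A call with a gripper value outside its range is refused whole. OPENING is the opening in per cent of the stroke, from 0 (shut) to 100 (fully open), set as the call begins (- or left out, the last holds). The fingers move at their own pace and stop on an object; FORCE is the grip in N (left out, the last holds). Time passes only in rows, so rows that do not move let the fingers close. It gives the time, the measured TCP pose, the force and the opening at its end, in the units of the state.
- env.observe(): the state, without advancing time (a new reading comes with each control period).
- env.get_image(name): name is "side" or "top" or "wrist"; returns (picture, depth): 480x640x3 uint8, red, green, blue; 480x640 float32, m along the optical axis (not along the pixel's ray), 0 where there is no reading.
- env.camera_params(name): a dict with "K" (3x3 intrinsics, pixels), "rvec" (rotation vector, rad) and "tvec" (3), from world to camera coordinates, as OpenCV has them. Camera axes: x right, y down, z forward; pixel columns grow to the right and rows downward; lengths in m; the calibration is good to about 2 mm. A picture is of the moment at which its call begins: read the wrist's pose just before it. camera_params takes no time and is no camera call; for the wrist camera it gives the pose at the moment of the call.
- env.close_job(): hands the job in, once; it reports no verdict.
The state is a dict: "time_s": time; "q": joint angles; "qvel": joint speeds; "joint_efforts": joint torques, N m; "position": TCP position; "tool_rot": TCP orientation; "ft_force": force on the tool from outside, world axes, zero at the start; "wrist_torque": the same for the moment, N m; "grip_width": finger opening in m.
Only numpy, scipy, OpenCV 4.12 (cv2) and the standard library are available. Lean on these libraries where they do the work, as an engineer would, in place of code of your own. Each camera call takes 0.05 s, during which the arm holds its last target. There are 200 camera calls.

## Working session

There is one attempt and no reset: what is moved stays moved. The work goes in short steps, Python scripts to look and compute and a shell command to move; the robot and the scene stay as the last step left them, time stands still between calls to the robot, and variables do not carry over. Pictures are saved under pics/ and viewed, on a budget of 10 in all, crops included, one or two more only if the job needs it, and the job is handed in when it is done.

```bash
ls; mkdir -p pics; python3 - <<'E'
from rig import env
import cv2,numpy as np
s=env.observe(); print(s)
for n in("top","side"):
    im,d=env.get_image(n); cv2.imwrite(f"pics/{n}0.png",im[:,:,::-1]); np.savez(f"pics/{n}0.npz",im=im,d=d)
    p=env.camera_params(n); print(n,p)
E
```

```text
pics
{'time_s': 0.0, 'q': array([-8.51566324e+01,  2.18420211e+01,  7.43868791e+01, -2.13018246e-03,
        8.38565886e+01, -1.23368161e+01]), 'qvel': array([ 0.00170487, -0.01692151,  0.03639918, -0.00909662, -0.05652402,
       -0.0009497 ]), 'joint_efforts': array([ 8.98345970e-04, -4.48464310e+01, -2.31276834e+01, -2.18938108e-04,
        4.64737153e-03, -1.24345257e-05]), 'position': array([ 0.16241345, -0.52518434,  0.24768958]), 'tool_rot': array([[ 9.55379418e-01,  2.95381349e-01, -1.62810923e-04],
       [ 2.95381258e-01, -9.55378308e-01,  1.48361133e-03],
       [ 2.82685091e-04, -1.46550302e-03, -9.99998886e-01]]), 'ft_force': array([-0.56413578, -0.13336916, -0.05288493]), 'wrist_torque': array([ 0.0156119 , -0.03764287,  0.05622694]), 'grip_width': 0.08563391360470637}
top {'K': array([[491.00440372,   0.        , 320.07812015],
       [  0.        , 491.00440372, 245.43705457],
       [  0.        ,   0.        ,   1.        ]]), 'rvec': array([ 2.19331548, -2.14216682,  0.14352928]), 'tvec': array([-0.07544115,  0.59522497,  1.21806737])}
side {'K': array([[440.71508979,   0.        , 319.34428242],
       [  0.        , 440.71508979, 237.0742022 ],
       [  0.        ,   0.        ,   1.        ]]), 'rvec': array([ 2.06618636,  0.0494057 , -0.00915288]), 'tvec': array([-0.6003918 ,  0.01689542,  1.31174241])}
```

View pics/top0.png

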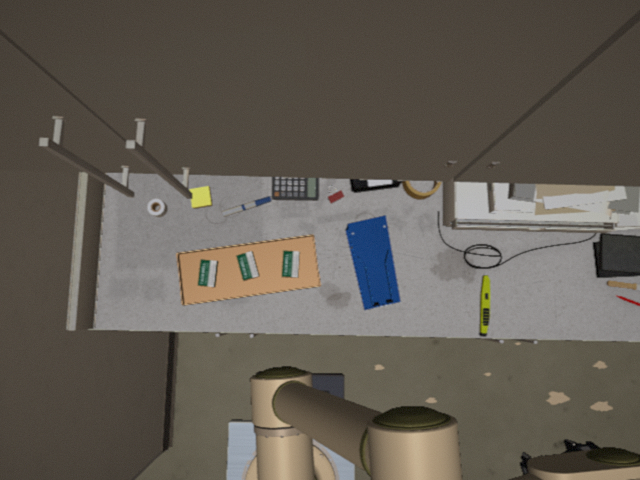

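View pics/side0.png

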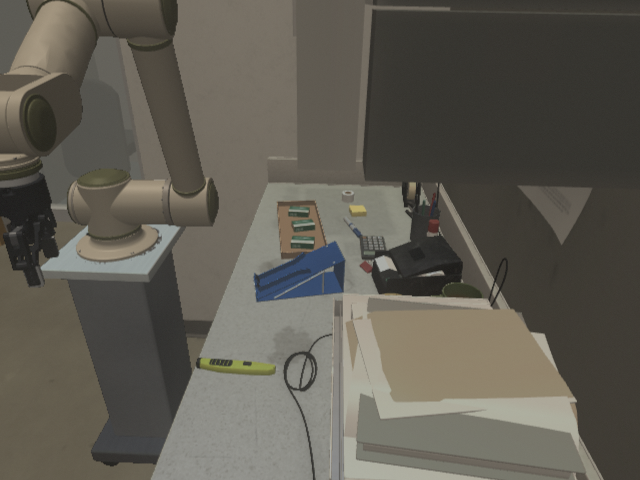

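The top view shows the tray with the boxes at about (207,272), (247,265) and (290,264). The blue rack spans (350..398, 218..308), with its low end towards the robot. The side view agrees: boxes at (298,211), (303,226) and (302,242), rack at (300,272). An overhead shelf hangs over the far side.

```bash
cat > h.py <<'E'
from rig import env
import cv2,numpy as np
def cam(n):
    p=env.camera_params(n); R=cv2.Rodrigues(np.array(p["rvec"]))[0]; return p["K"],R,np.array(p["tvec"]).ravel()
def ray(c,uv):
    K,R,t=c; uv=np.atleast_2d(uv).astype(float)
    d=np.c_[uv,np.ones(len(uv))]@np.linalg.inv(K).T@R; return -R.T@t,d
def plane(c,uv,z):
    o,d=ray(c,uv); return o+d*((z-o[2])/d[:,2])[:,None]
def tri(c1,u1,c2,u2):
    o1,d1=ray(c1,u1);o2,d2=ray(c2,u2);out=[]
    for a,b in zip(d1,d2):
        s=np.linalg.lstsq(np.c_[a,-b],o2-o1,rcond=None)[0]; p,q=o1+s[0]*a,o2+s[1]*b; out.append(np.r_[(p+q)/2,np.linalg.norm(p-q)])
    return np.array(out)
def proj(c,X):
    K,R,t=c; p=(np.atleast_2d(X)@R.T+t)@K.T; return p[:,:2]/p[:,2:]
def blobs(m,amin):
    m=cv2.morphologyEx(m.astype(np.uint8),cv2.MORPH_CLOSE,np.ones((3,3)))
    return [k for k in cv2.findContours(m,cv2.RETR_EXTERNAL,cv2.CHAIN_APPROX_NONE)[0] if cv2.contourArea(k)>amin]
def hsv(im): return cv2.cvtColor(im,cv2.COLOR_RGB2HSV).astype(int)
E
python3 - <<'E'
from h import *
np.set_printoptions(precision=4,suppress=True)
B={}
for n in("top","side"):
    im=np.load(f"pics/{n}0.npz")["im"]; h=hsv(im); c=cam(n); H,S,V=h[...,0],h[...,1],h[...,2]
    tr=[k for k in blobs((H>5)&(H<22)&(S>90)&(V>50),400)]
    tr=[k for k in tr if (n=="top" and 170<cv2.boundingRect(k)[0]<330 and cv2.boundingRect(k)[1]<300 ) or (n=="side" and 250<cv2.boundingRect(k)[0]<330)]
    k=max(tr,key=cv2.contourArea); hull=cv2.convexHull(k); 
    q=cv2.approxPolyDP(hull,8,True)[:,0]; print(n,"tray",q.tolist()); print(plane(c,q,.022))
    roi=cv2.fillConvexPoly(np.zeros((480,640),np.uint8),hull,1)
    g=blobs((roi>0)&~((H>5)&(H<22)&(S>90)),30)
    for b in g:
        r=cv2.minAreaRect(b); print("box",cv2.contourArea(b),r, plane(c,[r[0]],.022)[0]); print(plane(c,cv2.boxPoints(r),.022)[:,:2].tolist())
    ks=max(blobs((H>100)&(H<125)&(S>150)&(V>40),300),key=cv2.contourArea)
    q=cv2.approxPolyDP(cv2.convexHull(ks),5,True)[:,0]; print("rack",q.tolist()); print(plane(c,q,.099),'\n',plane(c,q,.03))
E
```

```text
top tray [[313, 236], [319, 285], [182, 303], [178, 253]]
[[ 0.6226 -0.0427  0.022 ]
 [ 0.4966 -0.0611  0.022 ]
 [ 0.443   0.285   0.022 ]
 [ 0.57    0.3022  0.022 ]]
box 421.5 ((207.25, 272.75), (17.22732162475586, 27.276588439941406), 6.34019136428833) [0.5211 0.225  0.022 ]
[[0.4884475612212655, 0.24896397663841408], [0.5578523648889451, 0.24486405092998476], [0.5540169045724321, 0.20091186340731737], [0.484629145968147, 0.20529839641282674]]
box 413.5 ((247.4716796875, 265.1509704589844), (27.47211265563965, 17.0327091217041), 74.05460357666016) [0.543  0.1233 0.022 ]
[[0.5702330385972911, 0.155068217471426], [0.5833376070567811, 0.113580672218768], [0.5159125980921669, 0.09169196778782826], [0.5029980953896558, 0.13296620441706314]]
box 411.0 ((290.5, 263.5), (27.0, 17.0), 90.0) [0.5499 0.0133 0.022 ]
[[0.5842009270744241, 0.03619561864278416], [0.5852683187040069, -0.007537112220764794], [0.5157826836199628, -0.009459170392104255], [0.5147612376800698, 0.03399410029884274]]
rack [[384, 216], [399, 300], [365, 308], [347, 228]]
[[ 0.6656 -0.2152  0.099 ]
 [ 0.4623 -0.2527  0.099 ]
 [ 0.4414 -0.1713  0.099 ]
 [ 0.6337 -0.1251  0.099 ]] 
 [[ 0.6782 -0.2251  0.03  ]
 [ 0.463  -0.2649  0.03  ]
 [ 0.4409 -0.1787  0.03  ]
 [ 0.6444 -0.1298  0.03  ]]Traceback (most recent call last):
  File "<stdin>", line 8, in <module>
ValueError: max() iterable argument is empty
```

```bash
python3 - <<'E'
from h import *
np.set_printoptions(precision=4,suppress=True)
s=env.observe(); K,R,t=cam("wrist"); T=s["tool_rot"]
print("K",K[0,0],K[1,1],K[0,2],K[1,2]); print("cam in tool",T.T@(-R.T@t-s["position"])); print("cam axes(cols) in tool\n",T.T@R.T)
P={}
for n in("top","side"):
    h=hsv(np.load(f"pics/{n}0.npz")["im"]); H,S,V=h[...,0],h[...,1],h[...,2]
    m=(H>60)&(H<90)&(S>110)&(V>40)
    bs=[(cv2.contourArea(k),np.array(cv2.minAreaRect(k)[0])) for k in blobs(m,15)]; print(n,bs)
    P[n]=[b for a,b in bs if (n=="top" and 190<b[0]<310 and 240<b[1]<290) or(n=="side" and 280<b[0]<330 and 200<b[1]<255)]
P["top"].sort(key=lambda b:b[0]); P["side"].sort(key=lambda b:b[1])
if len(P["top"])==len(P["side"]): print(tri(cam("top"),P["top"],cam("side"),P["side"]))
c=cam("top"); print("topcam",-c[1].T@c[2]); d=np.load("pics/top0.npz")["d"]; print("shelf depth",d[100,300],d[160,400],d[165,300],d[260,373])
E
```

```text
K 344.87114157277995 344.87114157277995 330.17178229256746 238.36612613549894
cam in tool [ 0.0783  0.0009 -0.1248]
cam axes(cols) in tool
 [[-0.0001 -0.9513 -0.3081]
 [ 1.      0.0002 -0.0009]
 [ 0.0009 -0.3081  0.9513]]
top [(21.0, array([203.06, 275.08])), (18.0, array([286.5, 266. ])), (38.5, array([243.8038, 266.2808]))]
side []
topcam [ 0.4499 -0.0444  1.2803]
shelf depth 0.4267652 0.5969653 0.62859136 1.2228283
```

```bash
python3 -m handwheel '[[[0.029,-0.017,0,0],[0.029,-0.017,0,0],[0.029,-0.017,0,0],[0.029,-0.017,0,0],[0.029,-0.017,0,0]]]' 100 40
python3 -m handwheel '[[[0.029,-0.017,0,0],[0.029,-0.017,0,0],[0.029,-0.017,0,0],[0.029,-0.017,0,0],[0.029,-0.017,0,0]]]'
python3 -m handwheel '[[[0.029,-0.017,0,0],[0.029,-0.017,0,0],[0.029,-0.017,0,0],[0.029,-0.017,0,0],[0.029,-0.017,0,0]]]'
python3 -m handwheel '[[[0,0,0,0],[0,0,0,0]]]'
python3 - <<'E'
from h import *
s=env.observe();c=cam("wrist"); im,d=env.get_image("wrist"); cv2.imwrite("pics/w1.png",im[:,:,::-1]); np.savez("pics/w1.npz",im=im,d=d,K=c[0],R=c[1],t=c[2]); print(s)
E
```

```text
time_s: 0.52
position: [0.2766, -0.4, 0.248]
tool_rot: [[0.956, 0.295, -0.0], [0.295, -0.956, 0.001], [0.0, -0.001, -1.0]]
ft_force: [0.5, 0.3, 0.3]
grip_width: 0.0858
time_s: 0.93
position: [0.39, -0.2759, 0.2482]
tool_rot: [[0.955, 0.295, -0.0], [0.295, -0.955, 0.0], [-0.0, -0.0, -1.0]]
ft_force: [0.1, -0.9, 0.4]
grip_width: 0.0855
time_s: 1.35
position: [0.5035, -0.1518, 0.2481]
tool_rot: [[0.955, 0.295, -0.001], [0.295, -0.955, 0.0], [-0.0, -0.0, -1.0]]
ft_force: [-0.4, -0.5, -0.3]
grip_width: 0.0851
time_s: 1.52
position: [0.5032, -0.1522, 0.2478]
tool_rot: [[0.955, 0.298, -0.001], [0.298, -0.955, 0.0], [-0.001, -0.001, -1.0]]
ft_force: [-0.2, -0.3, -0.7]
grip_width: 0.0858
{'time_s': 1.5167, 'q': array([-2.97378016e+01,  1.94095529e+01,  7.81691093e+01, -6.50794025e-03,
        8.24784091e+01,  4.29188648e+01]), 'qvel': array([-2.91886153, -0.83428745,  1.02476985, -0.44766376, -0.13445909,
       -0.81868789]), 'joint_efforts': array([ 2.03058265e+00, -4.20767605e+01, -2.32841295e+01,  1.53960320e-01,
        9.29485745e-03,  1.85707421e-01]), 'position': array([ 0.50318942, -0.15216433,  0.24780895]), 'tool_rot': array([[ 9.54530819e-01,  2.98110833e-01, -9.20758681e-04],
       [ 2.98111284e-01, -9.54531040e-01,  3.96310071e-04],
       [-7.60748415e-04, -6.52778729e-04, -9.99999498e-01]]), 'ft_force': array([-0.24199797, -0.27445793, -0.65993852]), 'wrist_torque': array([-0.03262921, -0.02769885, -0.0847389 ]), 'grip_width': 0.08582336367520786}
```

View pics/w1.png

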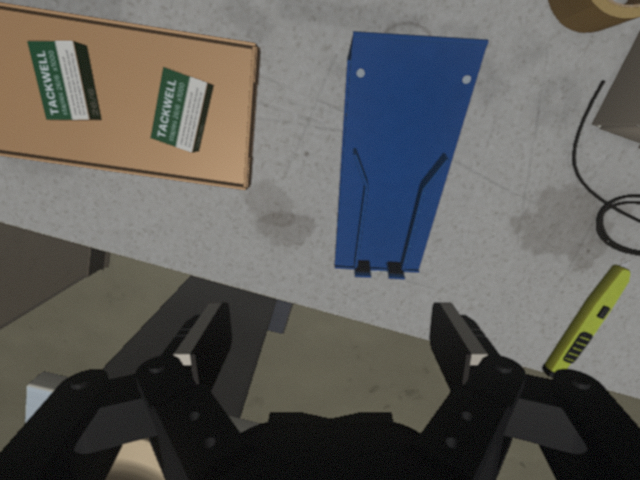

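w1 shows the rack bed clearly. Its upper corners are at (354,32) and (488,41), the rail mouths at (355,150) and (445,155), and the stop tabs at (363,268) and (396,270). Two boxes are in view at (66,80) and (182,110), with the box cutter at the lower right. Next is a second wrist view from further left.

```bash
python3 -m handwheel '[[[0.016,-0.033,0,0],[0.016,-0.033,0,0],[0.016,-0.033,0,0],[0.016,-0.033,0,0],[0.016,-0.033,0,0]]]'
python3 -m handwheel '[[[0,0,0,0],[0,0,0,0]]]'
cat > meas.py <<'E'
from h import *
np.set_printoptions(precision=4,suppress=True)
def corners(im):
    h=hsv(im); H,S,V=h[...,0],h[...,1],h[...,2]
    org=(H>5)&(H<22)&(S>80)&(V>60); k=max(blobs(org,2000),key=cv2.contourArea)
    roi=cv2.fillConvexPoly(np.zeros((480,640),np.uint8),cv2.convexHull(k),1); roi=cv2.erode(roi,np.ones((9,9)))>0
    g=(H>55)&(H<95)&(S>70)&(V>25); w=(S<60)&(V>95)
    bx=[]
    for b in blobs(roi&(g|w),500):
        r=cv2.minAreaRect(b); x,y,ww,hh=cv2.boundingRect(b)
        if x<2 or x+ww>638 or y<2: continue
        e=0.03*cv2.arcLength(b,True); bx.append((r[0],r[1],cv2.approxPolyDP(cv2.convexHull(b),e,True)[:,0]))
    bl=max(blobs((H>100)&(H<125)&(S>140)&(V>35),3000),key=cv2.contourArea)
    rk=cv2.approxPolyDP(cv2.convexHull(bl),6,True)[:,0]
    return sorted(bx,key=lambda b:b[0][0]),rk
def load(n):
    f=np.load(f"pics/{n}.npz"); return (f["K"],f["R"],f["t"]),f["im"],f["d"]
E
python3 - <<'E'
from meas import *
s=env.observe();c=cam("wrist"); im,d=env.get_image("wrist"); cv2.imwrite("pics/w2.png",im[:,:,::-1]); np.savez("pics/w2.npz",im=im,d=d,K=c[0],R=c[1],t=c[2]); print(s["position"],s["ft_force"])
for n in("w1","w2"):
    c,im,d=load(n); bx,rk=corners(im)
    for b in bx: print(n,b[0],b[1],b[2].tolist(),"\n",plane(c,b[2],.022))
    print("rack",rk.tolist(),plane(c,rk,.099))
E
```

```text
time_s: 1.98
position: [0.53, 0.0281, 0.2484]
tool_rot: [[0.956, 0.293, -0.0], [0.293, -0.956, -0.0], [-0.0, 0.0, -1.0]]
ft_force: [1.0, -0.4, 0.2]
grip_width: 0.0853
time_s: 2.15
position: [0.5301, 0.0282, 0.2483]
tool_rot: [[0.955, 0.297, -0.0], [0.297, -0.955, -0.0], [-0.0, 0.0, -1.0]]
ft_force: [-0.2, -0.5, 0.3]
grip_width: 0.0857
[0.5301 0.0282 0.2483] [-0.1959 -0.5019  0.2658]
w1 (58.87560272216797, 80.41950988769531) (87.65300750732422, 44.00111389160156) [[70, 40], [89, 118], [47, 118], [29, 42]] 
 [[0.5789 0.1168 0.022 ]
 [0.5164 0.0943 0.022 ]
 [0.5043 0.1329 0.022 ]
 [0.5663 0.152  0.022 ]]
w1 (177.97023010253906, 110.03700256347656) (45.417457580566406, 76.21975708007812) [[164, 68], [207, 83], [192, 151], [152, 137]] 
 [[ 0.5813  0.0323  0.022 ]
 [ 0.5806 -0.008   0.022 ]
 [ 0.5154 -0.0058  0.022 ]
 [ 0.5169  0.0339  0.022 ]]
rack [[354, 33], [486, 41], [416, 270], [336, 266]] [[ 0.6424 -0.1267  0.099 ]
 [ 0.6653 -0.2169  0.099 ]
 [ 0.4881 -0.2347  0.099 ]
 [ 0.4711 -0.168   0.099 ]]
w2 (136.9423065185547, 157.21153259277344) (43.94705581665039, 69.77366638183594) [[123,
[... 151 characters left out ...]
265655517578, 166.89822387695312) (68.91368103027344, 41.108741760253906) [[257, 132], [264, 199], [226, 199], [219, 135]] 
 [[0.5791 0.1174 0.022 ]
 [0.5169 0.095  0.022 ]
 [0.5052 0.1325 0.022 ]
 [0.5654 0.1521 0.022 ]]
w2 (348.962890625, 192.35667419433594) (40.16164779663086, 66.15583801269531) [[340, 157], [378, 169], [355, 228], [321, 215]] 
 [[ 0.5805  0.033   0.022 ]
 [ 0.5806 -0.0071  0.022 ]
 [ 0.5152 -0.0046  0.022 ]
 [ 0.5181  0.0339  0.022 ]]
rack [[639, 152], [639, 212], [548, 331], [481, 329], [470, 318], [505, 146]] [[ 0.658  -0.1825  0.099 ]
 [ 0.6165 -0.2092  0.099 ]
 [ 0.4943 -0.1923  0.099 ]
 [ 0.478  -0.1329  0.099 ]
 [ 0.4855 -0.1185  0.099 ]
 [ 0.6314 -0.0817  0.099 ]]
```

View pics/w2.png

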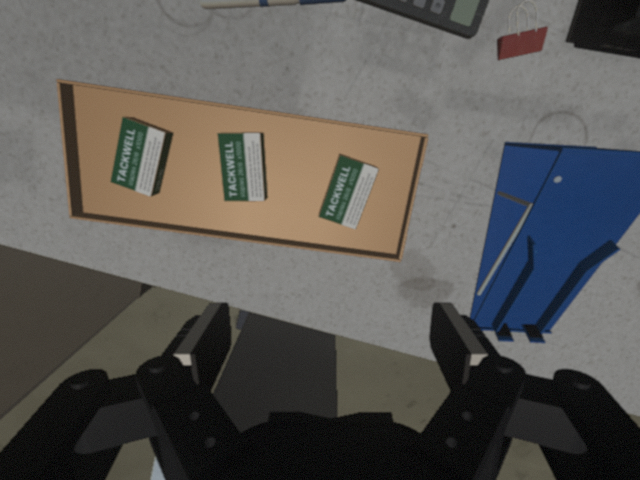

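w2 shows all three boxes, at (142,157), (242,167) and (349,192), with bystanders behind the tray. The two wrist views give box tops within about 1 mm of each other at z = 22 mm. I'll weigh the nearest box first: centre (0.548, 0.013), heading -1.5°.

```bash
python3 -m handwheel '[[[0.013,0.020,0,0],[0,0,0.03,0.109],[0,0,0.03,0.109],[0,0,0.03,0.109],[0,0,0.03,0]]]' 75 40
python3 -m handwheel '[[[0,0,0.03,0],[0,0,0.03,0],[0,0,0.02,0],[0,0,0.01,0],[0,0,0,0]]]'
python3 - <<'E'
from meas import *
c1,_,_=load("w1");c2,_,_=load("w2")
# box corner heights
a,_=corners(load("w1")[1]);b,_=corners(load("w2")[1])
for i,j in((0,1),(1,2)): print(tri(c1,a[i][2],c2,b[j][2]))
u1=[(354,33),(361,73),(355,150),(363,262)];u2=[(562,148),(557,180),(531,238),(503,327)]
print("rack pts TL,hole,mouthL,tabL\n",tri(c1,u1,c2,u2))
hi=plane(c1,[(354,33),(486,41)],.099); lo=plane(c1,[(336,266),(416,270)],.02)
print(hi,lo); v=hi.mean(0)-lo.mean(0); print("heading",np.degrees(np.arctan2(v[1],v[0])),np.linalg.norm(v))
t=plane(c1,[(363,268),(396,270)],.02); print(t)
s=env.observe(); print(s["position"],s["tool_rot"][:,0],s["ft_force"],s["wrist_torque"])
E
```

```text
time_s: 2.62
position: [0.5484, 0.0103, 0.1272]
tool_rot: [[0.999, -0.036, 0.0], [-0.036, -0.999, -0.0], [0.0, 0.0, -1.0]]
ft_force: [-0.7, -0.5, 0.4]
grip_width: 0.0641
time_s: 3.03
position: [0.5478, 0.0111, 0.0366]
tool_rot: [[1.0, -0.03, -0.004], [-0.03, -1.0, 0.001], [-0.004, -0.0, -1.0]]
ft_force: [-0.0, -0.2, -0.2]
grip_width: 0.0643
[[0.579  0.1176 0.0208 0.0001]
 [0.5163 0.0952 0.0205 0.0004]
 [0.5049 0.1325 0.0224 0.0009]
 [0.5659 0.152  0.0222 0.0008]]
[[ 0.5809  0.0329  0.0209  0.001 ]
 [ 0.5806 -0.0074  0.0202  0.0002]
 [ 0.5148 -0.005   0.0199  0.0003]
 [ 0.5174  0.034   0.0217  0.0012]]
rack pts TL,hole,mouthL,tabL
 [[ 0.6434 -0.1267  0.0952  0.0003]
 [ 0.6209 -0.1399  0.0883  0.0009]
 [ 0.5664 -0.1552  0.0701  0.0004]
 [ 0.4551 -0.2044  0.0265  0.0014]]
[[ 0.6424 -0.1267  0.099 ]
 [ 0.6653 -0.2169  0.099 ]] [[ 0.4402 -0.179   0.02  ]
 [ 0.4621 -0.265   0.02  ]]
heading 13.916209796749344 0.22332339749013624
[[ 0.4468 -0.2082  0.02  ]
 [ 0.4554 -0.2439  0.02  ]]
[0.5478 0.0111 0.0366] [ 0.9996 -0.0295 -0.0037] [-0.012  -0.2373 -0.2476] [ 0.0078 -0.0068 -0.0126]
```

```bash
python3 -m handwheel '[[[0,-0.002,0.0145,0],[0,0,0,0],[0,0,0,0]]]' 75 40
python3 -m handwheel '[[[0,0,0,0],[0,0,0,0],[0,0,0,0],[0,0,0,0],[0,0,0,0]]]' 20 40
python3 -m handwheel '[[[0,0,-0.02,0],[0,0,-0.02,0],[0,0,0,0],[0,0,0,0],[0,0,0,0]]]'
python3 -m handwheel '[[[0,0,0,0],[0,0,0,0]]]'
python3 -m handwheel '[[[0,0,0,0],[0,0,0,0]]]'
```

```text
time_s: 3.28
position: [0.5491, 0.014, 0.0248]
tool_rot: [[1.0, -0.028, 0.001], [-0.028, -1.0, -0.0], [0.001, 0.0, -1.0]]
ft_force: [0.2, 0.6, -0.4]
grip_width: 0.0639
time_s: 3.7
position: [0.5494, 0.0143, 0.0252]
tool_rot: [[1.0, -0.027, 0.002], [-0.027, -1.0, -0.001], [0.002, 0.001, -1.0]]
ft_force: [-1.3, -0.9, 5.7]
grip_width: 0.041
time_s: 4.12
position: [0.5485, 0.0147, 0.0637]
tool_rot: [[1.0, -0.027, -0.0], [-0.027, -1.0, 0.0], [-0.0, -0.0, -1.0]]
ft_force: [-0.5, -0.2, -0.7]
grip_width: 0.041
time_s: 4.28
position: [0.5484, 0.0147, 0.0631]
tool_rot: [[1.0, -0.027, -0.001], [-0.027, -1.0, 0.0], [-0.001, -0.0, -1.0]]
ft_force: [0.5, -0.4, -1.3]
grip_width: 0.0408
time_s: 4.45
position: [0.5487, 0.0147, 0.0634]
tool_rot: [[1.0, -0.027, -0.001], [-0.027, -1.0, 0.0], [-0.001, -0.0, -1.0]]
ft_force: [0.1, -0.7, -0.5]
grip_width: 0.0409
```

Box C (nearest the rack) reads about 0.8 N of weight, so it is an empty. I'll put it back and go to the middle box.

```bash
python3 -m handwheel '[[[0,0,0.02,0],[0,0,0.013,0],[0,0,0.004,0],[0,0,0,0],[0,0,0,0]]]'
python3 -m handwheel '[[[0,0,0,0],[0,0,0,0],[0,0,0,0],[0,0,0,0]]]' 75
python3 -m handwheel '[[[0,0,-0.03,0],[0,0,-0.03,0],[-0.005,-0.036,0,0],[-0.005,-0.037,0,0],[0,-0.037,0,0]]]'
python3 -m handwheel '[[[0,0,0,-0.119],[0,0,0,-0.119],[0,0,0,-0.119],[0,0,0,0],[0,0,0,0]]]'
```

```text
time_s: 4.87
position: [0.5489, 0.0146, 0.0269]
tool_rot: [[1.0, -0.027, -0.0], [-0.027, -1.0, 0.0], [-0.0, -0.0, -1.0]]
ft_force: [-0.6, -0.6, -0.6]
grip_width: 0.0413
time_s: 5.2
position: [0.5489, 0.0146, 0.0271]
tool_rot: [[1.0, -0.027, 0.0], [-0.027, -1.0, -0.0], [0.0, 0.0, -1.0]]
ft_force: [-0.0, 0.7, -0.2]
grip_width: 0.0643
time_s: 5.62
position: [0.5412, 0.1258, 0.0875]
tool_rot: [[1.0, -0.029, 0.001], [-0.029, -1.0, 0.0], [0.001, -0.0, -1.0]]
ft_force: [1.8, 0.2, -0.1]
grip_width: 0.0641
time_s: 6.03
position: [0.5418, 0.1249, 0.0869]
tool_rot: [[0.947, 0.32, 0.0], [0.32, -0.947, 0.0], [0.0, 0.0, -1.0]]
ft_force: [-0.6, -0.0, -0.1]
grip_width: 0.064
```

```bash
python3 -m handwheel '[[[0,0,0.03,0],[0,0,0.02,0],[0,0,0.01,0],[0,0,0,0],[0,0,0,0]]]'
python3 -m handwheel '[[[0,0,0,0],[0,0,0,0],[0,0,0,0],[0,0,0,0],[0,0,0,0]]]' 20 40
python3 -m handwheel '[[[0,0,-0.02,0],[0,0,-0.02,0],[0,0,0,0],[0,0,0,0],[0,0,0,0]]]'
python3 -m handwheel '[[[0,0,0,0],[0,0,0,0]]]'
python3 -m handwheel '[[[0,0,0,0],[0,0,0,0]]]'
```

```text
time_s: 6.45
position: [0.542, 0.1247, 0.0271]
tool_rot: [[0.947, 0.322, -0.0], [0.322, -0.947, -0.0], [-0.0, -0.0, -1.0]]
ft_force: [-0.1, 0.5, -0.1]
grip_width: 0.0641
time_s: 6.87
position: [0.5425, 0.1249, 0.0282]
tool_rot: [[0.946, 0.324, 0.003], [0.324, -0.946, 0.0], [0.003, 0.001, -1.0]]
ft_force: [-0.1, -1.1, 7.0]
grip_width: 0.0409
time_s: 7.28
position: [0.5415, 0.1249, 0.0665]
tool_rot: [[0.946, 0.324, -0.0], [0.324, -0.946, 0.0], [-0.0, -0.0, -1.0]]
ft_force: [-0.0, -0.4, -1.4]
grip_width: 0.0407
time_s: 7.45
position: [0.5414, 0.1249, 0.0661]
tool_rot: [[0.946, 0.324, -0.001], [0.324, -0.946, -0.0], [-0.001, -0.0, -1.0]]
ft_force: [-0.2, -0.2, -0.6]
grip_width: 0.0406
time_s: 7.62
position: [0.5417, 0.1249, 0.0664]
tool_rot: [[0.946, 0.324, -0.001], [0.324, -0.946, -0.0], [-0.001, -0.0, -1.0]]
ft_force: [0.5, 0.3, 0.8]
grip_width: 0.0406
```

The middle box reads about 0.4 N, so it is also empty. On to the third box.

```bash
python3 -m handwheel '[[[0,0,0.02,0],[0,0,0.013,0],[0,0,0.004,0],[0,0,0,0],[0,0,0,0]]]'
python3 -m handwheel '[[[0,0,0,0],[0,0,0,0],[0,0,0,0],[0,0,0,0]]]' 75
python3 -m handwheel '[[[0,0,-0.03,0],[0,0,-0.03,0],[0.004,-0.034,0,0],[0.004,-0.034,0,0],[0.004,-0.034,0,0]]]'
python3 -m handwheel '[[[0,0,0,0.098],[0,0,0,0.098],[0,0,0,0.098],[0,0,0,0.098],[0,0,0,0]]]'
python3 -m handwheel '[[[0,0,0.03,0],[0,0,0.02,0],[0,0,0.008,0],[0,0,0,0],[0,0,0,0]]]'
python3 -m handwheel '[[[0,0,0,0],[0,0,0,0],[0,0,0,0],[0,0,0,0],[0,0,0,0]]]' 20 40
python3 -m handwheel '[[[0,0,-0.02,0],[0,0,-0.02,0],[0,0,0,0],[0,0,0,0],[0,0,0,0]]]'
python3 -m handwheel '[[[0,0,0,0],[0,0,0,0]]]'
python3 -m handwheel '[[[0,0,0,0],[0,0,0,0]]]'
```

```text
time_s: 8.03
position: [0.5419, 0.1249, 0.03]
tool_rot: [[0.946, 0.324, 0.0], [0.324, -0.946, 0.0], [0.0, -0.0, -1.0]]
ft_force: [-0.0, -0.4, 0.1]
grip_width: 0.0404
time_s: 8.37
position: [0.5419, 0.1249, 0.0301]
tool_rot: [[0.946, 0.324, 0.001], [0.324, -0.946, 0.0], [0.001, 0.0, -1.0]]
ft_force: [0.3, -0.2, 0.8]
grip_width: 0.0642
time_s: 8.78
position: [0.5201, 0.2261, 0.0906]
tool_rot: [[0.947, 0.322, 0.001], [0.322, -0.947, 0.0], [0.001, 0.0, -1.0]]
ft_force: [0.9, -0.2, -0.2]
grip_width: 0.064
time_s: 9.2
position: [0.5201, 0.2254, 0.0899]
tool_rot: [[0.998, -0.065, 0.0], [-0.065, -0.998, 0.0], [0.0, -0.0, -1.0]]
ft_force: [0.2, 0.4, -0.5]
grip_width: 0.064
time_s: 9.62
position: [0.5204, 0.2253, 0.0323]
tool_rot: [[0.998, -0.061, 0.0], [-0.061, -0.998, 0.0], [0.0, -0.0, -1.0]]
ft_force: [1.6, 0.5, 0.5]
grip_width: 0.0642
time_s: 10.03
position: [0.5208, 0.2255, 0.0334]
tool_rot: [[0.998, -0.062, 0.003], [-0.062, -0.998, 0.001], [0.003, -0.001, -1.0]]
ft_force: [-0.7, 0.2, 6.1]
grip_width: 0.0406
time_s: 10.45
position: [0.5196, 0.2252, 0.0711]
tool_rot: [[0.998, -0.062, -0.001], [-0.062, -0.998, -0.0], [-0.001, 0.0, -1.0]]
ft_force: [-0.1, -0.1, -2.5]
grip_width: 0.0401
time_s: 10.62
position: [0.5196, 0.2252, 0.0708]
tool_rot: [[0.998, -0.062, -0.002], [-0.062, -0.998, -0.0], [-0.002, 0.0, -1.0]]
ft_force: [0.1, 0.4, -2.6]
grip_width: 0.0401
time_s: 10.78
position: [0.52, 0.2252, 0.0713]
tool_rot: [[0.998, -0.062, -0.001], [-0.062, -0.998, -0.0], [-0.001, 0.0, -1.0]]
ft_force: [-0.4, 0.1, -3.7]
grip_width: 0.0404
```

The third box weighs about 2.9 N, so it is the full one. The grip is shallow, so I'll regrip it 5 mm deeper, then carry it over the rack's loading plate at heading 14°. By my estimate the bed origin is (0.4605, -0.220, 0.0185).

```bash
python3 -m handwheel '[[[0,0,0.02,0],[0,0,0.014,0],[0,0,0.004,0],[0,0,0,0],[0,0,0,0]]]'
python3 -m handwheel '[[[0,0,0,0],[0,0,0,0],[0,0,0,0],[0,0,0.005,0],[0,0,0,0]]]' 70
python3 -m handwheel '[[[0,0,0,0],[0,0,0,0],[0,0,0,0],[0,0,0,0],[0,0,0,0]]]' 20 60
python3 -m handwheel '[[[0,0,-0.03,0],[0,0,-0.03,0],[0,0,-0.03,-0.102],[0,0,-0.03,-0.102],[0,0,-0.03,-0.102]]]'
python3 -m handwheel '[[[-0.001,0.035,0,0],[-0.001,0.035,0,0],[-0.001,0.035,0,0],[-0.001,0.035,0,0],[-0.001,0.035,0,0]]]'
python3 -m handwheel '[[[-0.001,0.035,0,0],[-0.001,0.035,0,0],[-0.001,0.035,0,0],[-0.001,0.035,0,0],[-0.001,0.035,0,0]]]'
python3 -m handwheel '[[[-0.001,0.034,0,0],[-0.001,0.034,0,0],[0,0,0,0],[0,0,0,0]]]'
python3 - <<'E'
from meas import *
s=env.observe(); print(s["position"],s["tool_rot"][:,0],s["ft_force"])
c=cam("wrist"); im,d=env.get_image("wrist"); cv2.imwrite("pics/w3.png",im[:,:,::-1]); np.savez("pics/w3.npz",im=im,d=d,K=c[0],R=c[1],t=c[2])
im,d=env.get_image("side"); cv2.imwrite("pics/s3.png",im[150:350,200:440,::-1].repeat(2,0).repeat(2,1))
E
```

```text
time_s: 11.2
position: [0.5202, 0.2253, 0.0339]
tool_rot: [[0.998, -0.062, 0.0], [-0.062, -0.998, 0.0], [0.0, -0.0, -1.0]]
ft_force: [0.3, 0.5, -3.5]
grip_width: 0.0404
time_s: 11.62
position: [0.5199, 0.2252, 0.0282]
tool_rot: [[0.998, -0.062, -0.001], [-0.062, -0.998, -0.0], [-0.001, 0.0, -1.0]]
ft_force: [0.2, -0.5, 0.2]
grip_width: 0.06
time_s: 12.03
position: [0.5202, 0.2253, 0.0291]
tool_rot: [[0.998, -0.062, 0.0], [-0.062, -0.998, 0.0], [0.0, -0.0, -1.0]]
ft_force: [-0.5, 0.7, 4.4]
grip_width: 0.0397
time_s: 12.45
position: [0.5196, 0.2251, 0.1797]
tool_rot: [[0.969, 0.246, -0.001], [0.246, -0.969, -0.0], [-0.001, -0.0, -1.0]]
ft_force: [1.1, 0.3, -2.6]
grip_width: 0.04
time_s: 12.87
position: [0.5572, 0.0526, 0.1782]
tool_rot: [[0.97, 0.242, -0.001], [0.242, -0.97, 0.0], [-0.001, -0.0, -1.0]]
ft_force: [1.6, 0.3, -3.1]
grip_width: 0.04
time_s: 13.28
position: [0.5946, -0.1185, 0.1781]
tool_rot: [[0.97, 0.241, -0.002], [0.241, -0.97, 0.001], [-0.001, -0.001, -1.0]]
ft_force: [1.1, 0.7, -3.5]
grip_width: 0.0405
time_s: 13.62
position: [0.609, -0.1849, 0.1774]
tool_rot: [[0.971, 0.239, -0.002], [0.239, -0.971, 0.001], [-0.002, -0.001, -1.0]]
ft_force: [0.2, 0.3, -3.5]
grip_width: 0.0402
[ 0.609  -0.1849  0.1774] [ 0.9711  0.2387 -0.0016] [ 0.1579  0.3459 -3.4637]
```

View pics/w3.png

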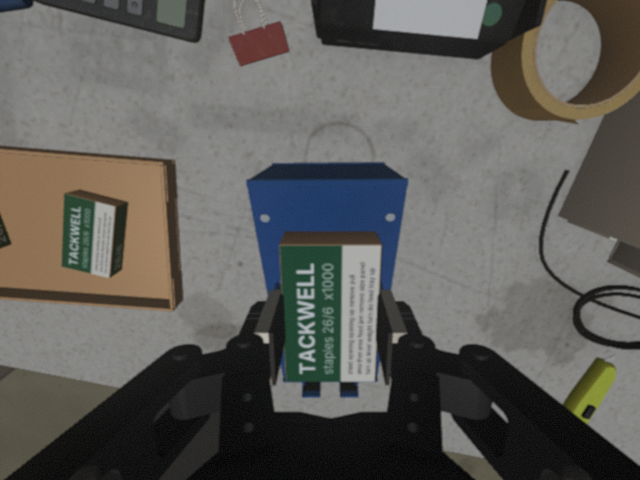

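View pics/s3.png

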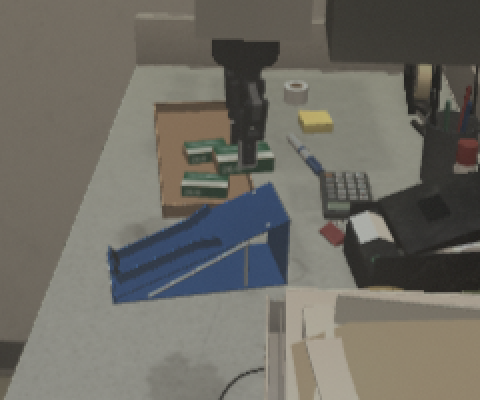

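w3 shows the box held square over the rack: upper edge (248,181)-(407,181), holes at (264,218) and (390,217), stop tabs at (311,389) and (348,389). The side crop shows the box level in the jaws above the bed. Now a second rack measurement from this view.

```bash
python3 - <<'E'
from meas import *
c,im,d=load("w3"); c1,_,_=load("w1")
h=hsv(im); bl=max(blobs((h[...,0]>100)&(h[...,0]<125)&(h[...,1]>140)&(h[...,2]>35),1500),key=cv2.contourArea)
print(cv2.approxPolyDP(cv2.convexHull(bl),4,True)[:,0].tolist())
print("tri TL TR holeL holeR tabL tabR\n",tri(c,[(248,181),(407,181),(264,218),(390,217),(311,392),(348,392)],c1,[(354,33),(487,41),(361,73),(467,79),(363,270),(396,272)]))
tcp=np.array([.609,-.1849])
for zz,p in ((.099,[(248,181),(407,181)]),(.0895,[(264,218),(390,217)]),(.022,[(311,389),(348,389)])):
    X=plane(c,p,zz); m=X.mean(0); e=X[1]-X[0]; a=np.arctan2(e[0],-e[1])
    print(zz,X[:,:2].tolist(),"mid",m,"len",np.linalg.norm(e),"heading",np.degrees(a))
E
```

```text
[[406, 181], [388, 288], [268, 290], [248, 181], [319, 175]]
tri TL TR holeL holeR tabL tabR
 [[ 0.6433 -0.1266  0.0954  0.0002]
 [ 0.6662 -0.2183  0.0968  0.0002]
 [ 0.6213 -0.1396  0.0899  0.0008]
 [ 0.6411 -0.217   0.0894  0.0004]
 [ 0.4522 -0.205   0.0406  0.0012]
 [ 0.4603 -0.2386  0.0405  0.001 ]]
0.099 [[0.6440630254993185, -0.12716577949529673], [0.6663970556063441, -0.21791826248844803]] mid [ 0.6552 -0.1725  0.099 ] len 0.09346027000947378 heading 13.825649194298961
0.0895 [[0.6213233790665164, -0.139114275888376], [0.6411318300038853, -0.21678011303060868]] mid [ 0.6312 -0.1779  0.0895] len 0.08015208660753606 heading 14.308088735894316
0.022 [[0.4389310401213288, -0.20749846025393384], [0.44779603414450897, -0.2432748649719476]] mid [ 0.4434 -0.2254  0.022 ] len 0.03685836748389894 heading 13.916944096813921
```

```bash
python3 -m handwheel '[[[0,-0.001,0.02,0],[0,0,0.02,0],[0,0,0.01,0],[0,0,0,0],[0,0,0,0]]]' 20 30
python3 -m handwheel '[[[0,0,0.004,0],[0,0,0.003,0],[0,0,0,0]]]' 20 20
python3 -m handwheel '[[[0,0,0.003,0],[0,0,0,0]]]'
python3 -m handwheel '[[[0,0,0.003,0],[0,0,0,0]]]'
```

```text
time_s: 14.13
position: [0.6092, -0.1816, 0.129]
tool_rot: [[0.97, 0.242, -0.0], [0.242, -0.97, 0.0], [-0.0, -0.0, -1.0]]
ft_force: [0.1, 0.3, -2.3]
grip_width: 0.0397
time_s: 14.38
position: [0.6091, -0.1822, 0.1218]
tool_rot: [[0.97, 0.242, 0.0], [0.242, -0.97, -0.0], [0.0, 0.0, -1.0]]
ft_force: [-0.6, 0.2, -2.2]
grip_width: 0.0399
time_s: 14.55
position: [0.6093, -0.1825, 0.1191]
tool_rot: [[0.97, 0.241, 0.001], [0.241, -0.97, -0.0], [0.001, 0.001, -1.0]]
ft_force: [0.5, -0.7, 0.5]
grip_width: 0.0402
time_s: 14.72
position: [0.609, -0.1827, 0.1171]
tool_rot: [[0.97, 0.241, 0.001], [0.241, -0.97, -0.001], [0.0, 0.001, -1.0]]
ft_force: [-5.0, -0.6, 8.6]
grip_width: 0.0401
```

```bash
python3 -m handwheel '[[[0,0,0.002,0],[0,0,0.002,0],[0,0,0,0]]]'
python3 -m handwheel '[[[0,0,0.002,0],[0,0,0.001,0],[0,0,0,0]]]'
```

```text
time_s: 14.97
position: [0.6086, -0.1829, 0.1139]
tool_rot: [[0.97, 0.241, 0.0], [0.241, -0.97, -0.002], [-0.0, 0.002, -1.0]]
ft_force: [-9.7, 0.3, 12.9]
grip_width: 0.0402
time_s: 15.22
position: [0.6084, -0.1829, 0.1108]
tool_rot: [[0.97, 0.241, -0.0], [0.241, -0.97, -0.002], [-0.001, 0.001, -1.0]]
ft_force: [-11.5, -1.8, 13.1]
grip_width: 0.04
```

Force has levelled at about 13 N, which means the box is pivoting in the pads towards the slope. A little further, then release and look.

```bash
python3 -m handwheel '[[[0,0,0.002,0],[0,0,0.002,0],[0,0,0,0]]]'
python3 -m handwheel '[[[0,0,0,0],[0,0,0,0],[0,0,0,0],[0,0,-0.01,0],[0,0,-0.02,0]]]' 60
python3 -m handwheel '[[[0,0,-0.03,0],[0,0,-0.02,0],[0,0,0,0],[0,0,0,0],[0,0,0,0]]]'
python3 - <<'E'
from meas import *
s=env.observe(); print(s["position"],s["tool_rot"][:,0],s["ft_force"])
c=cam("wrist"); im,d=env.get_image("wrist"); cv2.imwrite("pics/w4.png",im[:,:,::-1]); np.savez("pics/w4.npz",im=im,d=d,K=c[0],R=c[1],t=c[2])
E
```

```text
time_s: 15.47
position: [0.6083, -0.1829, 0.1067]
tool_rot: [[0.97, 0.241, -0.001], [0.241, -0.97, -0.002], [-0.001, 0.001, -1.0]]
ft_force: [-11.9, -0.5, 12.2]
grip_width: 0.0398
time_s: 15.88
position: [0.6084, -0.1819, 0.1334]
tool_rot: [[0.97, 0.241, -0.004], [0.241, -0.97, 0.002], [-0.003, -0.003, -1.0]]
ft_force: [0.1, -0.0, 0.4]
grip_width: 0.051
time_s: 16.3
position: [0.6089, -0.1821, 0.1842]
tool_rot: [[0.97, 0.241, -0.001], [0.241, -0.97, 0.001], [-0.001, -0.001, -1.0]]
ft_force: [0.5, -0.7, -0.3]
grip_width: 0.0514
[ 0.6089 -0.1821  0.1842] [ 0.9704  0.2414 -0.0009] [ 0.4504 -0.747  -0.3485]
```

View pics/w4.png

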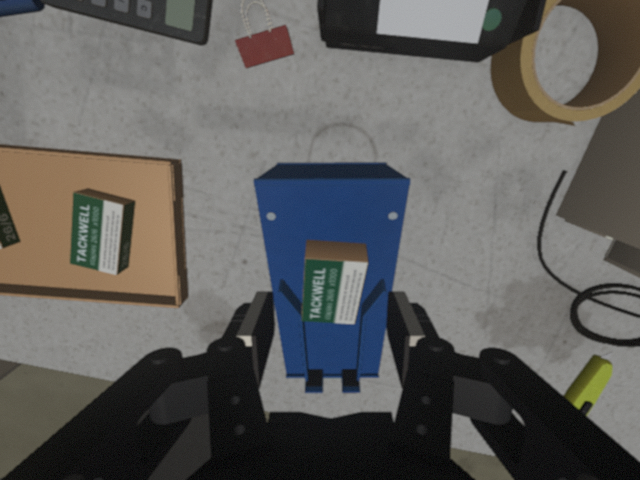

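w4 shows the box lying on the bed at about (333,285). It slid a little and hung up at the rail funnel, slightly skewed: the top-face centre runs from (337,261) to (330,322), while the rack centre is at column 332. I'll compute its bed coordinates and push it down with closed fingers.

```bash
cat >> meas.py <<'E'
psi,sl=np.radians(14.0),np.radians(22)
O=np.array([.4615,-.2198,.0184])
hx=np.array([np.cos(psi),np.sin(psi),0]); BX=hx*np.cos(sl)+np.array([0,0,np.sin(sl)]); BY=np.array([-np.sin(psi),np.cos(psi),0]); BZ=np.cross(BX,BY)
BR=np.c_[BX,BY,BZ]
def bedpts(c,uv,z):
    o,d=ray(c,uv); o=(o-O)@BR; d=d@BR; return o+d*((z-o[2])/d[:,2])[:,None]
def topface(im,col=(200,480)):
    h=hsv(im); H,S,V=h[...,0],h[...,1],h[...,2]; m=((H>55)&(H<95)&(S>70)&(V>25))|((S<60)&(V>110)&(V<250))
    return m
E
python3 - <<'E'
from meas import *
s=env.observe();c4,im4,d4=load("w4")
print("w4 mm topface",(bedpts(c4,[(307,261),(367,262),(356,325),(303,320)],.019)*1e3).round(1).tolist())
print("bottom edge uphill",(bedpts(c4,[(308,241),(367,245)],0)*1e3).round(1).tolist())
print("stop tabs",(bedpts(c4,[(314,371),(351,371),(314,390),(351,390)],0.024)*1e3).round(1).tolist(), "topcorners",(bedpts(c4,[(257,180),(409,180)],0)*1e3).round(1).tolist())
X=(s["position"]-O); print("tcp in bed",X@BR, "h,lat",X@hx,X@BY)
E
```

```text
w4 mm topface [[165.6, 15.5, 19.0], [164.6, -24.0, 19.0], [96.0, -20.0, 19.0], [102.4, 21.4, 19.0]]
bottom edge uphill [[166.6, 15.8, 0.0], [162.9, -25.6, 0.0]]
stop tabs [[35.2, 14.8, 24.0], [35.3, -18.1, 24.0], [0.3, 15.9, 24.0], [0.3, -19.4, 24.0]] topcorners [[215.3, 44.7, 0.0], [215.3, -47.6, 0.0]]
tcp in bed [0.2029 0.001  0.0964] h,lat 0.15202000635680732 0.0009945087505292519
```

Bed frame check: the stop comes out at x = 0.3 mm and the top edge at 215.3 mm. The true centre line lies at y ≈ -1.6 mm in my frame. The box is skewed about 5° with its front corner on the left rail, so I'll square it with a light squeeze on the centre line above the mouth, then let go.

```bash
python3 -m handwheel '[[[-0.0146,0.0026,0.02,0],[0,0,0.03,0],[0,0,0.02,0],[0,0,0.012,0],[0,0,0,0]]]' 70 20
python3 -m handwheel '[[[0,0,0,0],[0,0,0,0],[0,0,0,0],[0,0,0,0]]]' 20 20
python3 -m handwheel '[[[0,0,0,0],[0,0,0,0],[0,0,0,0],[0,0,-0.02,0],[0,0,-0.03,0]]]' 70
python3 -m handwheel '[[[0,0,-0.03,0],[0,0,0,0],[0,0,0,0],[0,0,0,0]]]'
python3 - <<'E'
from meas import *
s=env.observe(); print(s["position"],s["tool_rot"][:,0],s["ft_force"])
c=cam("wrist"); im,d=env.get_image("wrist"); cv2.imwrite("pics/w5.png",im[:,:,::-1]); np.savez("pics/w5.npz",im=im,d=d,K=c[0],R=c[1],t=c[2])
E
```

```text
time_s: 16.77
position: [0.5939, -0.1876, 0.0989]
tool_rot: [[0.97, 0.241, -0.007], [0.241, -0.97, 0.004], [-0.006, -0.005, -1.0]]
ft_force: [-0.1, 0.4, -0.7]
grip_width: 0.0596
time_s: 17.1
position: [0.5958, -0.1885, 0.1034]
tool_rot: [[0.97, 0.241, 0.001], [0.241, -0.97, -0.001], [0.001, 0.001, -1.0]]
ft_force: [-0.6, 0.3, -1.4]
grip_width: 0.0415
time_s: 17.52
position: [0.5945, -0.1878, 0.151]
tool_rot: [[0.97, 0.241, -0.005], [0.241, -0.97, 0.003], [-0.004, -0.004, -1.0]]
ft_force: [1.1, 0.1, -0.1]
grip_width: 0.0599
time_s: 17.85
position: [0.5953, -0.1882, 0.1822]
tool_rot: [[0.97, 0.241, -0.001], [0.241, -0.97, 0.001], [-0.001, -0.001, -1.0]]
ft_force: [-0.3, 0.3, -0.3]
grip_width: 0.06
[ 0.5953 -0.1882  0.1822] [ 0.9704  0.2414 -0.0006] [-0.3158  0.2511 -0.3261]
```

View pics/w5.png

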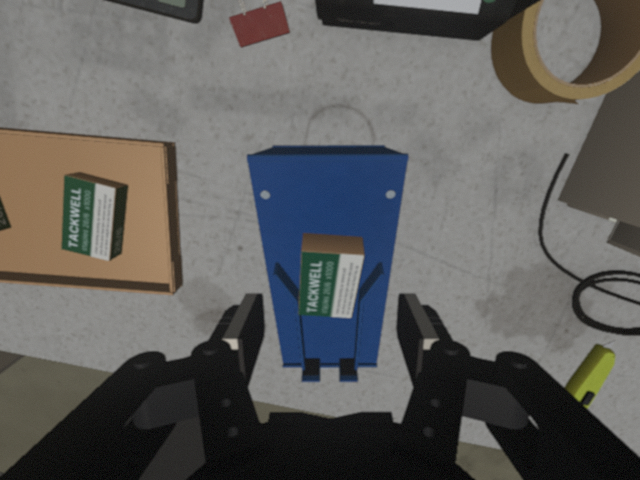

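w5 shows the box slightly further down at (331,285), still a little skewed. Next step is the push; I'll measure its uphill face first.

```bash
python3 - <<'E'
from meas import *
s=env.observe();c,im,d=load("w5")
h=hsv(im); H,S,V=h[...,0],h[...,1],h[...,2]
roi=np.zeros((480,640),bool); roi[225:330,285:380]=1
b=max(blobs(roi&(((H>55)&(H<95)&(S>60)&(V>25))|((S<60)&(V>100))),300),key=cv2.contourArea)
q=cv2.approxPolyDP(cv2.convexHull(b),5,True)[:,0]; print(q.tolist()); print((bedpts(c,q,.019)*1e3).round(1))
print("uphill bottom",(bedpts(c,[(303,234),(364,237)],0)*1e3).round(1).tolist(),"holes,tabs",(bedpts(c,[(265,195),(390,195)],0)*1e3).round(1).tolist(),(bedpts(c,[(311,381),(349,381)],.024)*1e3).round(1).tolist())
X=(s["position"]-O); print("h,lat,z",X@hx,X@BY,X[2])
E
```

```text
[[303, 252], [364, 256], [351, 317], [299, 314]]
[[156.   15.5  19. ]
 [152.4 -24.7  19. ]
 [ 87.1 -18.6  19. ]
 [ 90.8  22.   19. ]]
uphill bottom [[155.7, 16.7, 0.0], [153.0, -26.1, 0.0]] holes,tabs [[187.9, 39.3, 0.0], [187.9, -40.6, 0.0]] [[-3.7, 15.9, 24.0], [-3.7, -19.9, 24.0]]
h,lat,z 0.13732906323471517 -0.0015816930443566754 0.16326985957697684
```

```bash
python3 -m handwheel '[[[0.026,0,0,0],[0,0,0,0],[0,0,0,0],[0,0,0,0],[0,0,0,0]]]' 0 40
python3 -m handwheel '[[[0,0,0.03,0],[0,0,0.025,0],[0,0,0.015,0],[0,0,0.003,0],[0,0,0,0]]]'
python3 -m handwheel '[[[-0.008,0,0.0032,0],[-0.008,0,0.0032,0],[-0.004,0,0.0016,0],[0,0,0,0]]]'
python3 -m handwheel '[[[-0.008,0,0.0032,0],[-0.008,0,0.0032,0],[-0.004,0,0.0016,0],[0,0,0,0]]]'
```

```text
time_s: 18.32
position: [0.6202, -0.1822, 0.1823]
tool_rot: [[0.97, 0.241, -0.001], [0.241, -0.97, 0.001], [-0.001, -0.001, -1.0]]
ft_force: [-0.0, -1.0, -0.3]
grip_width: 0.0005
time_s: 18.73
position: [0.6202, -0.1822, 0.1092]
tool_rot: [[0.971, 0.241, -0.002], [0.241, -0.971, 0.001], [-0.002, -0.001, -1.0]]
ft_force: [-0.7, -1.5, 0.8]
grip_width: 0.0002
time_s: 19.07
position: [0.6011, -0.1873, 0.1029]
tool_rot: [[0.971, 0.241, 0.001], [0.241, -0.971, -0.001], [0.001, 0.001, -1.0]]
ft_force: [0.8, 0.7, 0.1]
grip_width: 0.0002
time_s: 19.4
position: [0.5814, -0.1919, 0.0938]
tool_rot: [[0.971, 0.241, -0.001], [0.241, -0.971, 0.0], [-0.0, -0.0, -1.0]]
ft_force: [1.4, 0.1, -0.0]
grip_width: -0.0
```

```bash
python3 -m handwheel '[[[-0.008,0,0.0032,0],[-0.008,0,0.0032,0],[-0.004,0,0.0016,0],[0,0,0,0]]]'
python3 -m handwheel '[[[-0.008,0,0.0032,0],[-0.008,0,0.0032,0],[-0.004,0,0.0016,0],[0,0,0,0]]]'
python3 -m handwheel '[[[-0.004,0,0.0016,0],[-0.003,0,0.0012,0],[0,0,0,0]]]'
python3 - <<'E'
from meas import *
s=env.observe();X=(s["position"]-O); print("h,lat,z",X@hx,X@BY,X[2])
for n in("side","wrist"):
  c=cam(n); im,d=env.get_image(n); np.savez(f"pics/{n}6.npz",im=im,d=d,K=c[0],R=c[1],t=c[2])
im=np.load("pics/side6.npz")["im"]; cv2.imwrite("pics/s6.png",cv2.resize(im[230:310,240:360,::-1],None,fx=5,fy=5,interpolation=cv2.INTER_CUBIC))
E
```

```text
time_s: 19.73
position: [0.5615, -0.1967, 0.0854]
tool_rot: [[0.971, 0.241, -0.001], [0.241, -0.971, 0.001], [-0.001, -0.001, -1.0]]
ft_force: [-0.1, -0.2, 1.4]
grip_width: -0.0004
time_s: 20.07
position: [0.5421, -0.2015, 0.0774]
tool_rot: [[0.971, 0.241, -0.001], [0.241, -0.971, 0.001], [-0.001, -0.001, -1.0]]
ft_force: [0.8, 0.1, -0.8]
grip_width: -0.0001
time_s: 20.32
position: [0.5359, -0.2031, 0.0748]
tool_rot: [[0.97, 0.241, -0.0], [0.241, -0.97, 0.0], [-0.0, -0.0, -1.0]]
ft_force: [0.7, -0.0, 0.4]
grip_width: -0.0001
h,lat,z 0.07622523083764657 -0.0018354840432240184 0.05640980701448378
```

View pics/s6.png

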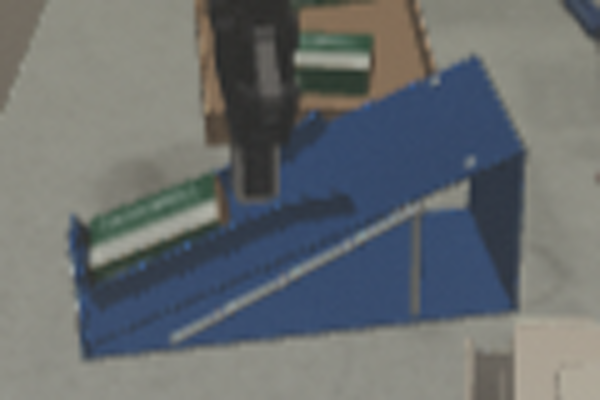

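The side crop shows the box in the channel near the stop, with a small gap to the fingers. I'll advance gently to press it home, then back off and check.

```bash
python3 -m handwheel '[[[-0.003,0,0.0012,0],[-0.002,0,0.0008,0],[0,0,0,0]]]'
python3 -m handwheel '[[[-0.002,0,0.0008,0],[0,0,0,0]]]'
python3 -m handwheel '[[[-0.002,0,0.0008,0],[0,0,0,0]]]'
```

```text
time_s: 20.67
position: [0.5311, -0.2043, 0.0728]
tool_rot: [[0.97, 0.241, -0.001], [0.241, -0.97, 0.0], [-0.0, -0.0, -1.0]]
ft_force: [0.7, 1.0, -0.8]
grip_width: 0.0004
time_s: 20.83
position: [0.5294, -0.2048, 0.0721]
tool_rot: [[0.97, 0.241, 0.0], [0.241, -0.97, 0.0], [0.0, -0.0, -1.0]]
ft_force: [0.0, 0.4, 0.6]
grip_width: 0.0002
time_s: 21.0
position: [0.5288, -0.205, 0.072]
tool_rot: [[0.971, 0.241, 0.004], [0.241, -0.971, -0.0], [0.004, 0.001, -1.0]]
ft_force: [5.1, 3.9, 2.1]
grip_width: 0.0002
```

Contact came at h ≈ 69 mm, against about 70 mm expected for a box fully home, with force building to about 6 N. Backing off for the check.

```bash
python3 -m handwheel '[[[0.005,0,-0.01,0],[0.01,0,-0.03,0],[0,0,-0.04,0],[0,0,-0.04,0],[-0.02,-0.01,0,0]]]'
python3 -m handwheel '[[[-0.03,-0.02,0,0],[0,0,0,0],[0,0,0,0],[0,0,0,0]]]'
python3 - <<'E'
from meas import *
s=env.observe();X=(s["position"]-O); print("h,lat,z",X@hx,X@BY,X[2],s["ft_force"])
c=cam("wrist"); im,d=env.get_image("wrist"); cv2.imwrite("pics/w7.png",im[:,:,::-1]); np.savez("pics/w7.npz",im=im,d=d,K=c[0],R=c[1],t=c[2])
E
```

```text
time_s: 21.42
position: [0.5247, -0.1989, 0.1989]
tool_rot: [[0.97, 0.242, 0.013], [0.242, -0.97, -0.008], [0.011, 0.011, -1.0]]
ft_force: [-0.3, 0.5, 1.0]
grip_width: -0.0002
time_s: 21.75
position: [0.4869, -0.1849, 0.1917]
tool_rot: [[0.97, 0.241, 0.001], [0.241, -0.97, -0.001], [0.001, 0.001, -1.0]]
ft_force: [0.2, -0.7, -0.3]
grip_width: 0.0
h,lat,z 0.03305109756058856 0.02772400916254478 0.1733231359039443 [ 0.2474 -0.6963 -0.2918]
```

View pics/w7.png

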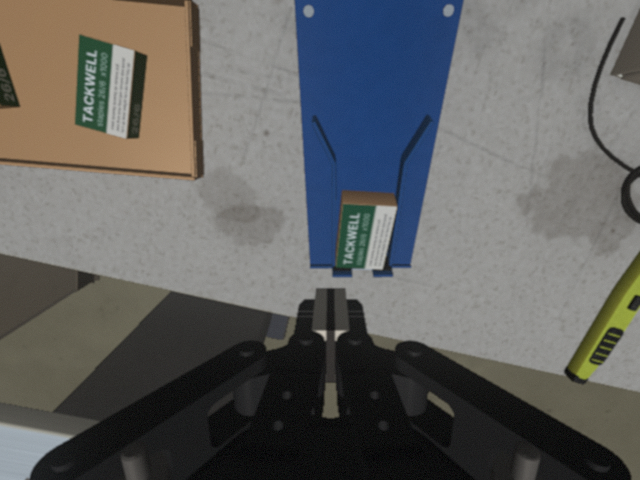

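w7 shows the box between the rails against the tabs at (366,237). Now a numeric check of it, plus the empties and bystanders in the top view against the start.

```bash
python3 - <<'E'
from meas import *
c,im,d=load("w7")
h=hsv(im); H,S,V=h[...,0],h[...,1],h[...,2]
roi=np.zeros((480,640),bool); roi[185:280,325:405]=1
b=max(blobs(roi&(((H>55)&(H<95)&(S>60)&(V>25))|((S<60)&(V>100))),300),key=cv2.contourArea)
q=cv2.approxPolyDP(cv2.convexHull(b),5,True)[:,0]; B=bedpts(c,q,.019)*1e3; print(q.tolist(),"\n",B.round(1),B.mean(0))
m=[(x+y)/2 for x,y in ((bedpts(c,[(308,11)],0)[0,:2],bedpts(c,[(448,11)],0)[0,:2]),(bedpts(c,[(343,276)],.024)[0,:2],bedpts(c,[(383,275)],.024)[0,:2]))]; print("hole mid, tab mid",np.array(m)*1e3)
print("depth-derived top heights over bed:")
K,R,t=c
for u,v in ((352,222),(384,225),(346,255),(376,258)):
    Xc=np.linalg.inv(K)@[u,v,1]*d[v,u]; Xw=R.T@(Xc-t); print(((Xw-O)@BR*1e3).round(1))
im0=np.load("pics/top0.npz")["im"]; im1,d1=env.get_image("top"); np.savez("pics/top7.npz",im=im1,d=d1)
df=np.abs(im0.astype(int)-im1).sum(2); df[310:]=0; df[:176]=0
for k in blobs(df>60,12): print("changed",cv2.boundingRect(k),cv2.contourArea(k))
h=hsv(im1); H,S,V=h[...,0],h[...,1],h[...,2]
k=max([k for k in blobs((H>5)&(H<22)&(S>90)&(V>50),400) if 170<cv2.boundingRect(k)[0]<330],key=cv2.contourArea)
roi=cv2.fillConvexPoly(np.zeros((480,640),np.uint8),cv2.convexHull(k),1); ct=cam("top")
for b in blobs((roi>0)&~((H>5)&(H<22)&(S>90)),60): r=cv2.minAreaRect(b); print("in tray",r,plane(ct,[r[0]],.022)[0])
E
```

```text
[[396, 206], [404, 279], [325, 279], [343, 206]] 
 [[ 66.3 -22.9  19. ]
 [-13.6 -39.8  19. ]
 [-13.5  31.7  19. ]
 [ 66.4  17.2  19. ]] [26.4107 -3.4603 19.    ]
hole mid, tab mid [[188.1336  -0.5398]
 [ -3.794   -1.7552]]
depth-derived top heights over bed:
[51.4  9.8 19.2]
[ 47.7 -15.7  18.3]
[16.2 13.5 19.2]
[ 12.9 -12.2  19.4]
changed (425, 292, 12, 18) 57.0
changed (197, 259, 22, 29) 461.5
changed (333, 242, 106, 68) 3600.5
in tray ((247.64151000976562, 265.24530029296875), (27.1973876953125, 17.0327091217041), 74.05460357666016) [0.5428 0.1229 0.022 ]
in tray ((290.74139404296875, 263.39654541015625), (16.794498443603516, 27.129575729370117), 3.3664605617523193) [0.5502 0.0127 0.022 ]
```

```bash
python3 - <<'E'
from meas import *
c,im,d=load("w7")
h=hsv(im); H,S,V=h[...,0],h[...,1],h[...,2]; m=((H>55)&(H<95)&(S>60)&(V>25))|((S<60)&(V>100))
L=[];Rr=[]
for v in range(210,262,3):
    u=np.where(m[v,325:405])[0]+325; L.append((u.min()-.5,v)); Rr.append((u.max()+.5,v))
for n,p in(("left",L),("right",Rr)):
    B=bedpts(c,p,.019); f=np.polyfit(B[:,0],B[:,1],1); print(n,"slope rad",f[0],"y at x=34 mm",np.polyval(f,.034)*1e3)
env.close_job(); print("handed in",env.observe()["time_s"])
E
```

```text
left slope rad -0.0710943630115868 y at x=34 mm 19.5869491209924
right slope rad -0.06794971985437168 y at x=34 mm -21.659935033651628
the job is handed in; nothing more can be done
the job is handed in; nothing more can be done
```

I found the full box, loaded it into the blue rack against the end stop, and handed the job in at about 22 s of robot time. No verdict was reported.

I lifted and weighed all three boxes. They read about 0.8 N, 0.4 N and 2.9 N, so the full one was the box farthest from the rack. I set the two empties back down in the tray. The full box hung up skewed at the rail mouth when released. Squeezing it did not straighten it, so I pushed it down with closed fingers until it resisted at the stop with about 6 N.

**Last checks on the full box:**

| Check | Measured | Required |
|---|---|---|
| Centre along the bed | about 33–34 mm, from the uphill edge seen at 66.3 mm (the colour mask runs slightly small) and from where the fingers met the box | 30–39 mm |
| Centre across the bed | about 1 mm from the centre line | under 6 mm |
| Lying flat | top face 18.3–19.4 mm above the bed, so flat | centre at 6–13 mm, tilt under 0.12 rad |
| Alignment with the rails | skewed 0.07 rad | under 0.12 rad |

- **Box outline:** my first automatic outline of the loaded box ran into the floor beyond the stop. I discarded its lower corners and fitted the box's long edges instead, which gave the skew and centring figures.
- **Empties:** in the top view both are within about 1 mm of where they started. Their tilt was not measured separately.
- **Bystanders:** the top view showed changes only at the emptied slot, the rack and arm area, and one small patch near (431,301), where no bystander lies. I took that patch to be the arm or its shadow and did not look closer. That comparison left out the far strip above row 176 of the image.
- **Robot:** it finished clear above the rack, touching nothing.

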